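# Trial-close the card-case forming mould and hold it shut

### The arm

A 6-joint arm with a two-finger parallel gripper is mounted at the origin on the work surface. World frame = base frame: x ahead of the robot, y to its left, z up, the work surface at z = 0. Lengths are in m, angles in rad, forces in N, time in s.
With the tool pointing down it reaches from about 0.225 to 0.875 m from the base axis. Payload 3.4 kg.
Tool frame: the origin (TCP) lies between the finger pads; the fingertips stand 22 mm ahead of it and the grasp point (between the pads) lies 3 mm ahead of it (manip.finger_overhang is the distance from the TCP to the fingertips, in m); z points along the fingers, y is the line along which they close (so a half turn about z gives the same grasp; the last joint's range is limited). The gripper opens to 85 mm and grips with 20 to 120 N. Pads are 22 mm wide; open, the fingers measure 114 mm over their backs; the gripper's body (76 mm by 85 mm) begins 54 mm behind the grasp point. The pads swing forward as they close: fully open they stand 13 mm farther back than shut.
Start: joints at [-1.266, 0.276, 1.505, -0, 1.361, -0.121], TCP at [0.238, -0.524, 0.253] pointing down, gripper open.
Joint ranges: [-2.89, 2.89], [-0.75, 2.08], [0.22, 2.7], [-1.18, 4.32], [0.11, 2.71], [-2.7, 2.7]. Speed limits (rad/s): [2.57, 2.57, 3.14, 3.14, 3.14, 3.14].

### API

Orientations are given as a unit quaternion [w, x, y, z].
In Python, from rig import get_state, eyes, order, manip gives the robot as it stands.
- The arm moves only by the tool drive_tool, never from a script. Its argument "rows" is a list of rows, each a list of 4 numbers: the shift along the tool's x, y, z in units of 25 mm (1.0 is 25 mm), then the turn about the tool's z in units of 6 degrees (1.0 is 6 degrees). A call has exactly 8 rows; each row is the pose to reach, as a shift and turn from the pose commanded when the call began, along the tool's axes at that moment; what a row does not reach only later rows make up. A row lasts 1/12 s, in which the tool goes at most 41.7 mm and 7.16 degrees, less where a joint would pass 70% of its speed; a pose out of reach is approached as far as the arm can. A call with a gripper value outside its range is refused whole. "grip" is the finger opening in mm, from 0 to 85.4, set as the call begins (left out, the last holds). The fingers move at their own pace and stop on an object; "newtons" is the grip in N (left out, the last holds). Time passes only in rows, so rows that repeat a pose let the fingers close, or fill a call up. It gives the time, the measured TCP pose, the force, the opening and the grip force at its end, in the units of the state.
- get_state(): the state, without advancing time (a new reading comes with each control period).
- eyes.get_image(name): name is "scene" or "top" or "wrist"; returns (picture, depth): 384x512x3 uint8, red, green, blue; 384x512 float32, m along the optical axis (not along the pixel's ray), 0 where there is no reading.
- eyes.camera_info(name): a dict with "fx", "fy", "cx", "cy" (pixels), "R" (3x3) and "t" (3): a world point X has camera coordinates R X + t. Camera axes: x right, y down, z forward; pixel columns grow to the right and rows downward; lengths in m; the calibration is good to about 2 mm. A picture is of the moment at which its call begins: read the wrist's pose just before it. camera_info takes no time and is no camera call; for the wrist camera it gives the pose at the moment of the call.
- order.sign_off(): hands the job in; it is judged then, once.
The state is a dict: "clock": time; "qpos": joint angles; "qd": joint speeds; "effort": joint torques, N m; "position": TCP position; "ee_rot": TCP orientation; "contact_force": force on the tool from outside, world axes, zero at the start; "moment": the same for the moment, N m; "width": finger opening in m; "gripper_force": force on a finger pad.
Only numpy, scipy, OpenCV 4.12 (cv2) and the standard library are available. Lean on these libraries where they do the work, as an engineer would, in place of code of your own. Each camera call takes 0.05 s, during which the arm holds its last target. There are 200 camera calls.

### The job

Set up the dry card-case mould for a trial closing: seat the walnut plug flat on the two short dowels in the middle of the base board and let go of it, then use the plywood frame's dark cross-bar as its handle, lower the frame over the plug onto the two tall corner dowels and press it fully shut against the spring lift pins, flat on the board all round. It springs open when let go, so finish with the bar still in hand, holding the frame still and firmly pressed shut, ready for me to put the clamps on. Leave everything else on the bench where it is.

Things in the scene. Friction and masses are not known exactly. Their poses are not given: they have to be found in the camera images.
- base_board: Lower mould half: plywood board 250 x 160 x 18 mm, screwed to the bench. Origin: centre of its underside, x along its length, y across, z up. Two short steel dowels for the plug: 8 mm thick, standing 11 mm above the upper face (last 3 mm tapered), at x = +30 and -30 mm, y = 0. Two tall dowels for the frame at (x, y) = (+78, +58) and (-78, -58) mm; brass lift pins at the other two corners
- base_face (a point): Centre of the base board's upper face, 18 mm above the bench; axes as the board's. The plug's and the frame's origins belong here
- tall_dowel_a (a point): Tip of the tall steel dowel at (+78, +58) mm on the board; 10 mm thick, standing 40 mm above the upper face, the last 5 mm tapered. Its twin stands at (-78, -58) mm
- plug: Walnut plug: dark brown block 100 x 60 x 20 mm (x, y, z), about 85 g, lying flat right side up on the bench. Origin: centre of its underside, z up. In the underside two blind holes, 9.6 mm wide, 14 mm deep, at x = +30 and -30 mm, y = 0. It fits the short dowels either way round (0 or 180 degrees), x along the board's x; seated, its origin is at point base_face
- frame: Upper mould half: pale plywood frame 190 x 150 x 24 mm (x, y, z), about 0.42 kg with its bar, lying flat right side up on the bench. Origin: centre of its underside, z up. Holes right through, 11.6 mm wide, at (x, y) = (+78, +58) and (-78, -58) mm take the tall dowels. It fits either way round (0 or 180 degrees), x along the board's x; shut, its origin is at point base_face
- frame_bar (a point): Middle of the frame's dark wooden cross-bar, 42 mm above the frame's origin; axes as the frame's. The bar is 22 mm thick (x) and 150 mm long (y), from 24 to 60 mm above the frame's origin. Under it the frame has a window, 105.6 x 65.6 mm, that goes over the plug with 2.8 mm to spare on each side
- lift_pin_a (a joint): Brass spring lift pin, 14 mm thick, at (+78, -58) mm on the board. Value in m: 0 = standing 5 mm above the face, 0.005 = pushed flush with it (frame shut). It starts to move at 3 N and is flush at 6 N; the frame's weight alone does not push the pins down
- lift_pin_b (a joint): The other lift pin, at (-78, +58) mm, the same. Both together need about 12 N; the frame's weight gives 4 N of it, so a push of 8 to 9 N on the bar just shuts the mould; a firm push is 15 to 25 N
- coin_plug: Round pale maple plug of another mould, 72 mm wide, 20 mm high; origin at the centre of its underside. Not needed: leave it
- mallet: White-headed mallet lying on the bench, about 270 mm long, head 54 mm thick; origin under the middle of the head. Leave it
- glue_jar: Amber jar with a red cap, 68 mm wide, 85 mm high; origin at the centre of its underside. Leave it
- thread_spool: Wooden spool, 48 mm wide, 56 mm high, upright; origin at the centre of its underside. Leave it
- edge_slicker: Turned walnut edge slicker standing upright, 32 mm wide, 100 mm high; origin at the centre of its underside. Leave it
- awl: Awl lying on the granite slab, about 140 mm long; origin below the ferrule. Leave it

How it is judged:
On the way, in this order (a step that is already met when the one before it is completed fails the run):
1. the plug is seated flat on its two dowels and let go (distance between plug and base_face below 0.0035 m and angle between the x axis of plug and the x axis of base_board, either way round below 0.06 rad and angle between plug's own z axis and vertical below 0.05 rad and contact force between the fingers and plug below 0.3 N), for 0.2 s.
2. the frame is on the tall dowels over the plug and pressed fully shut (horizontal distance between frame and base_face below 0.004 m and z of frame in the frame of base_face below 0.002 m and angle between the x axis of frame and the x axis of base_board, either way round below 0.05 rad and value of joint each of lift_pin_a, lift_pin_b above 0.003 m), for 0.5 s.
At the end, for the whole second after the job is handed in: Plug on its dowels within 3.5 mm and 0.06 rad; frame on the tall dowels over it within 4 mm and 0.05 rad, level to 0.03 rad, underside within 2 mm of the board, both lift pins down at least 3 of 5 mm; fingers still on the frame with over 3 N, frame still (all of step 2 and distance between plug and base_face below 0.0035 m and angle between the x axis of plug and the x axis of base_board, either way round below 0.06 rad and angle between frame's own z axis and vertical below 0.03 rad and contact force between the fingers and frame above 3 N and linear speed of frame below 0.01 m/s); the arm keeps its last pose, push and grip.
It fails at once if another thing on the bench (round plug, mallet, jar, spool, slicker, awl) is shifted by more than 25 mm (distance of any of coin_plug, mallet, glue_jar, thread_spool, edge_slicker, awl from where it was at the start of the episode above 0.025 m).
It also fails if it takes over 61 s, if anything falls off the work surface, if the arm or the gripper's body presses on something with over 40 N, if the wrist force passes 120 N, or if a joint passes its speed limit or range.

## Working session

There is one attempt and no reset: what is moved stays moved. The work goes in short steps, Python scripts to look and compute and a tool call to move; the robot and the scene stay as the last step left them, time stands still between calls to the robot, and variables do not carry over. Pictures are saved under pics/ and viewed, at most 10 in all, crops included, and the job is handed in when it is done.

Besides the shell and the picture viewer there is one more tool, called after "Request:" by a JSON object that holds its "op" and its "data", one argument or row to a line. drive_tool: Moves the arm, as the interface text tells. Its arguments: {"type":"object","properties":{"rows":{"type":"array","items":{"type":"array","items":{"type":"number"}}},"grip":{"type":"number"},"newtons":{"type":"number"}},"required":["rows"]}

```bash
mkdir -p pics; ls; python3 - <<'E'
from rig import get_state, eyes, order, manip
import cv2, numpy as np
print(get_state()); print(manip.finger_overhang)
for n in ["scene","top"]:
    p,d=eyes.get_image(n); cv2.imwrite(f"pics/{n}0.png",p[:,:,::-1]); 
    c=eyes.camera_info(n); np.savez(f"{n}0.npz",p=p,d=d,**c); print(n,c,(d>0).mean())
E
```

```text
pics
{'clock': 0.0, 'qpos': array([-1.26600573e+00,  2.76615924e-01,  1.50616577e+00,  8.43043495e-06,
        1.36071020e+00, -1.20979746e-01]), 'qd': array([-0.00122279,  0.00051399,  0.00125555,  0.00032745, -0.00033654,
       -0.00015023]), 'effort': array([-7.53664881e-04, -4.16780376e+01, -2.45805484e+01, -4.60450847e-04,
        1.10429767e-02, -2.20107367e-06]), 'position': array([ 0.23734348, -0.52317522,  0.25241475]), 'ee_rot': array([-9.45991811e-04,  9.77425148e-01,  2.11279858e-01, -8.30482293e-05]), 'contact_force': array([-0.76393825,  0.38462614,  0.08447842]), 'moment': array([-0.02090381,  0.01663533,  0.07459397]), 'gripper_force': 0.0, 'width': 0.08534152882215307}
0.022
scene {'fx': 453.0986052236342, 'fy': 453.0986052236342, 'cx': 248.58120884782056, 'cy': 190.76097792970924, 'R': array([[ 0.46380668,  0.88592915, -0.00359225],
       [ 0.63420848, -0.33485018, -0.69688949],
       [-0.61859758,  0.32094377, -0.71716953]]), 't': array([-0.20303615, -0.37582919,  1.81223853])} 0.995849609375
top {'fx': 406.4223582988558, 'fy': 406.4223582988558, 'cx': 262.1896589253171, 'cy': 190.33494335194126, 'R': array([[ 0.01675628, -0.99980373, -0.01057035],
       [-0.98272107, -0.01451913, -0.18452234],
       [ 0.18433265,  0.01347962, -0.98277148]]), 't': array([-0.06595072,  0.60932966,  1.43096504])} 0.9960276285807291
```

View pics/top0.png

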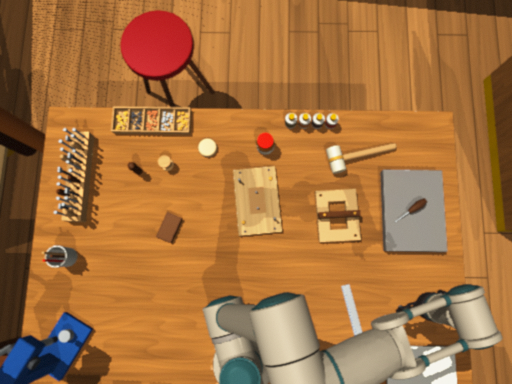

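View pics/scene0.png

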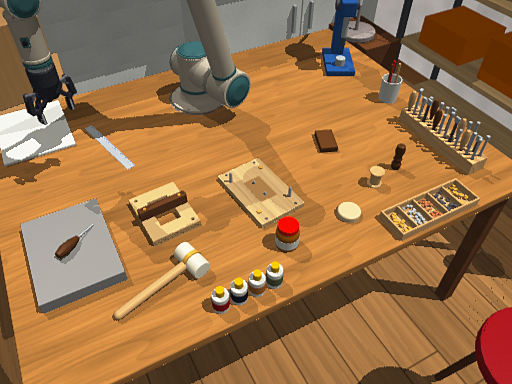

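The top view shows the plug at (170,227), the board at (258,201) and the frame at (338,215) with its bar running left to right. The spool (165,162), slicker (136,168), round plug (207,148), jar (265,142) and mallet (335,160) stand clear of the work. The scene view matches: plug (326,140), board (260,190), frame (165,212).

```bash
cat > h.py <<'E'
import numpy as np, cv2
def cloud(d,c):
    v,u=np.mgrid[:d.shape[0],:d.shape[1]]
    X=np.stack([(u-c['cx'])/c['fx']*d,(v-c['cy'])/c['fy']*d,d],-1)
    return (X-c['t'])@c['R']
def ray(c,u,v,z):
    "world point at height z on the pixel's ray"
    C=-c['R'].T@c['t']; r=c['R'].T@np.array([(u-c['cx'])/c['fx'],(v-c['cy'])/c['fy'],1])
    return C+r*(z-C[2])/r[2]
def proj(c,X):
    x=c['R']@X+c['t']; return np.array([c['fx']*x[0]/x[2]+c['cx'],c['fy']*x[1]/x[2]+c['cy']])
def rect(P):
    "centre, sizes, angle of long side"
    (c,s,a)=cv2.minAreaRect((P[:,:2]*1000).astype(np.float32))
    if s[0]<s[1]: a+=90; s=s[::-1]
    return np.round(c,1),np.round(s,1),round((a+90)%180-90,1)
E
python3 - <<'E'
from h import *
T=np.load('top0.npz'); S=np.load('scene0.npz')
Wt=cloud(T['d'],T); 
for n,(u,v) in dict(plug=(170,227),board=(258,201),frame=(338,215)).items():
    ctr=Wt[v,u]; print(n,ctr)
    for nm,c in (('top',T),('scene',S)):
        W=cloud(c['d'],c); near=np.linalg.norm(W[...,:2]-ctr[:2],axis=-1)<(0.08 if n=='plug' else .16 if n=='board' else .14)
        bench=np.median(W[near&(W[...,2]<0.008)][:,2])
        for lo,hi in dict(plug=[(.012,.03)],board=[(.012,.024),(.04,.07)],frame=[(.016,.033),(.05,.07)])[n]:
            m=near&(W[...,2]>lo+bench)&(W[...,2]<hi+bench)
            m=m.astype(np.uint8); k,l,st,_=cv2.connectedComponentsWithStats(m)
            for i in range(1,k):
                if st[i,4]<4: continue
                P=W[l==i]; print(nm,lo,st[i,4],'z',np.round(np.median(P[:,2])-bench,4),'bench',round(bench,4),rect(P))
E
```

```text
plug [0.47429089 0.28295023 0.01878969]
top 0.012 447 z 0.0201 bench -0.0007 (array([474.1, 288.1]), array([99.8, 62.5]), -21.6)
scene 0.012 349 z 0.0197 bench 0.001 (array([474. , 287.5]), array([112.3,  62.3]), -21.9)
board [ 0.57696443 -0.04078804  0.01637932]
top 0.012 2567 z 0.0181 bench -0.001 (array([580.5, -36.6]), array([250.5, 159.9]), 6.4)
top 0.04 7 z 0.0552 bench -0.001 (array([651.9,  29.9]), array([7.5, 7.3]), 87.0)
top 0.04 6 z 0.0554 bench -0.001 (array([ 509.8, -102.5]), array([7.7, 3.8]), 1.7)
scene 0.012 2846 z 0.0197 bench -0.0011 (array([582.2, -37.6]), array([258.3, 163.4]), 6.5)
scene 0.04 15 z 0.049 bench -0.0011 (array([ 511. , -104.2]), array([7.8, 6.5]), -27.3)
scene 0.04 19 z 0.0502 bench -0.0011 (array([654.7,  28.6]), array([9.6, 8.2]), -80.8)
frame [ 0.5241616  -0.33219113  0.0529585 ]
top 0.016 670 z 0.0239 bench -0.0013 (array([ 584. , -332.7]), array([151.2,  81.3]), -85.4)
top 0.016 743 z 0.0244 bench -0.0013 (array([ 476.5, -340. ]), array([153.1,  88. ]), -88.6)
top 0.05 263 z 0.0595 bench -0.0013 (array([ 528.8, -336.4]), array([148.7,  22.9]), -86.3)
scene 0.016 1682 z 0.0242 bench 0.0002 (array([ 529.6, -336.7]), array([197.1, 151.5]), 3.9)
scene 0.05 383 z 0.0592 bench 0.0002 (array([ 530. , -336.6]), array([151.,  28.]), -86.3)
```

```bash
cat >> h.py <<'E'
from scipy.spatial.transform import Rotation as Ro
def pose(s):
    w,x,y,z=s['ee_rot']; R=Ro.from_quat([x,y,z,w]).as_matrix()
    return s['position'],R,np.degrees(np.arctan2(R[1,0],R[0,0]))
def go(x,y,z,yaw):
    "shift in tool units and turn in units to a target, from where the tool stands"
    from rig import get_state
    s=get_state(); p,R,a=pose(s)
    d=R.T@(np.array([x,y,z])-p)/.025; t=-((yaw-a+180)%360-180)/6
    print('t',round(s['clock'],2),'at',p.round(4),'yaw',a.round(2),'tilt',np.degrees(np.arccos(-R[2,2])).round(2),'shift',d.round(2),'turn',round(t,2),'mm',(np.linalg.norm(d)*25).round(1))
E
python3 -c "
from h import *
go(.474,.288,.25,158.3)"
```

```text
t 0.1 at [ 0.2374 -0.5233  0.2525] yaw 24.39 tilt 0.09 shift [ 22.02 -25.64   0.15] turn -22.32 mm 845.1
```

Request:
{"op": "drive_tool", "data": {
  "rows": [
    [0.9,-1.07,0,-0.93],
    [1.8,-2.14,0,-1.86],
    [2.7,-3.2,0,-2.8],
    [3.6,-4.3,0,-3.7],
    [4.6,-5.4,0,-4.65],
    [5.5,-6.4,0,-5.6],
    [6.4,-7.5,0,-6.5],
    [7.3,-8.6,0,-7.4]
  ],
  "grip": 85
}}

```text
clock: 0.77
position: [0.3148, -0.2507, 0.253]
ee_rot: [-0.0, 0.824, 0.567, 0.0]
contact_force: [0.3, -0.3, 0.9]
width: 0.0849
gripper_force: 0.0
```

```bash
python3 -c "
from h import *
go(.474,.288,.25,158.3)"
```

```text
t 0.77 at [ 0.3148 -0.2507  0.253 ] yaw 69.03 tilt 0.03 shift [22.4  -1.77  0.13] turn -14.88 mm 561.7
```

Request:
{"op": "drive_tool", "data": {
  "rows": [
    [1.4,-0.1,0,-0.93],
    [2.8,-0.2,0,-1.86],
    [4.2,-0.33,0,-2.8],
    [5.6,-0.45,0,-3.7],
    [7,-0.55,0,-4.65],
    [8.4,-0.66,0,-5.6],
    [9.8,-0.77,0,-6.5],
    [11.2,-0.9,0,-7.4]
  ]
}}

```text
clock: 1.43
position: [0.3951, 0.0185, 0.2532]
ee_rot: [0.0, 0.549, 0.836, -0.0]
contact_force: [0.7, -0.6, -0.5]
width: 0.0847
gripper_force: 0.0
```

```bash
python3 -c "
from h import *
go(.474,.288,.2,158.3)"
```

```text
t 1.43 at [0.3951 0.0185 0.2532] yaw 113.47 tilt 0.01 shift [8.63 7.19 2.13] turn -7.47 mm 285.8
```

Request:
{"op": "drive_tool", "data": {
  "rows": [
    [1.2,1.0,0.3,-1],
    [2.4,2.0,0.6,-2],
    [3.6,3.0,0.9,-3.1],
    [4.8,4.0,1.2,-4.2],
    [6.2,5.1,1.5,-5.3],
    [7.4,6.2,1.8,-6.4],
    [8.63,7.2,2.13,-7.47],
    [8.63,7.2,2.13,-7.47]
  ]
}}

```text
clock: 2.1
position: [0.4768, 0.292, 0.1977]
ee_rot: [-0.001, 0.187, 0.982, 0.002]
contact_force: [0.3, -0.3, 0.7]
width: 0.085
gripper_force: 0.0
```

```bash
python3 - <<'E'
from h import *
from rig import eyes
go(.474,.288,.2,158.3)
c=eyes.camera_info('wrist'); p,d=eyes.get_image('wrist'); cv2.imwrite('pics/w1.png',p[:,:,::-1])
print(c); W=cloud(d,c); np.savez('w1.npz',p=p,d=d,**c)
m=(np.linalg.norm(W[...,:2]-[.474,.288],axis=-1)<.08)&(d>0)
b=np.median(W[m&(W[...,2]<.006)][:,2]); q=m&(W[...,2]>.012+b)&(W[...,2]<.03+b)
print(b,q.sum(),np.median(W[q][:,2]),rect(W[q]))
E
```

```text
t 2.1 at [0.4768 0.292  0.1977] yaw 158.44 tilt 0.2 shift [ 0.05 -0.19 -0.09] turn 0.02 mm 5.4
{'fx': 282.4143316846041, 'fy': 282.4143316846041, 'cx': 253.6783382266201, 'cy': 191.28002758961122, 'R': array([[ 0.3673612 ,  0.93007508,  0.00246769],
       [ 0.88841561, -0.35168927,  0.29501248],
       [ 0.27525162, -0.1061838 , -0.95549021]]), 't': array([-0.44742805, -0.34255535,  0.22670109])}
0.0005090091087382234 4968 0.020735893382245206 (array([473.9, 287.3]), array([100. ,  60.1]), -21.4)
```

View pics/w1.png

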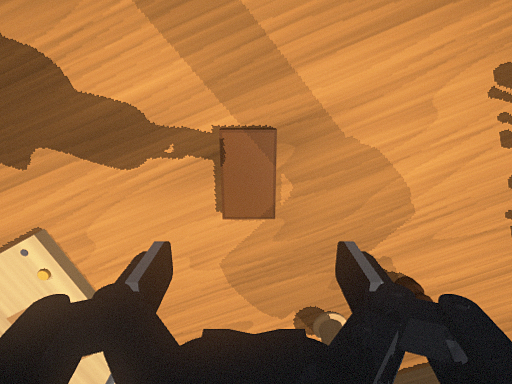

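The plug sits at (248,173) in the wrist picture, midway between the fingers. The wrist and top measurements agree to about 1 mm.

```bash
python3 -c "
from h import *
go(.4739,.2874,.028,158.5)"
```

```text
t 2.15 at [0.4758 0.2891 0.1981] yaw 158.25 tilt 0.12 shift [ 0.03 -0.09  6.8 ] turn -0.04 mm 170.1
```

Request:
{"op": "drive_tool", "data": {
  "rows": [
    [0,-0.02,1.0,0],
    [0,-0.02,2.2,0],
    [0,-0.02,3.5,0],
    [0,-0.02,4.8,0],
    [0,-0.02,5.8,0],
    [0,-0.02,6.5,0],
    [0,-0.02,6.85,0],
    [0,-0.02,6.85,0]
  ]
}}

```text
clock: 2.82
position: [0.4739, 0.2838, 0.0271]
ee_rot: [-0.002, 0.191, 0.982, -0.002]
contact_force: [-0.4, 0.6, -0.2]
width: 0.0851
gripper_force: 0.0
```

Request:
{"op": "drive_tool", "data": {
  "rows": [
    [0,0,0,0],
    [0,0,0,0],
    [0,0,0,0],
    [0,0,0,0],
    [0,0,0,0],
    [0,0,0,0],
    [0,0,0,0],
    [0,0,0,0]
  ],
  "grip": 50,
  "newtons": 35
}}

```text
clock: 3.48
position: [0.4767, 0.2857, 0.0306]
ee_rot: [0.002, 0.191, 0.982, 0.001]
contact_force: [-0.6, -1.0, 6.8]
width: 0.0585
gripper_force: 38.4
```

```bash
python3 -c "
from h import *
go(.4739,.2874,.1,158.5)"
```

```text
t 3.48 at [0.4767 0.2857 0.0306] yaw 158.02 tilt 0.2 shift [ 0.12  0.03 -2.78] turn -0.08 mm 69.5
```

Request:
{"op": "drive_tool", "data": {
  "rows": [
    [0,0,-0.4,0],
    [0,0,-1.2,0],
    [0,0,-2.2,0],
    [0,0,-3.2,0],
    [0,0,-4.0,0],
    [0,0,-4.0,0],
    [0,0,-4.0,0],
    [0,0,-4.0,0]
  ]
}}

```text
clock: 4.15
position: [0.4747, 0.2851, 0.1283]
ee_rot: [-0.0, 0.191, 0.982, -0.0]
contact_force: [0.3, -0.0, -0.7]
width: 0.0585
gripper_force: 38.0
```

```bash
python3 - <<'E'
from h import *
from rig import eyes,get_state
go(.5815,-.037,.13,186.4)
s=get_state(); print(s['contact_force'],s['width'],s['gripper_force'])
c=eyes.camera_info('wrist'); p,d=eyes.get_image('wrist'); cv2.imwrite('pics/w2.png',p[:,:,::-1])
pos,R,a=pose(s); W=cloud(d,c); L=(W-pos)@R
m=(abs(L[...,1])<.027)&(abs(L[...,0])<.07)&(L[...,2]>-.02)&(L[...,2]<.045)&(d>0)
P=L[m]; print(m.sum(),rect(P)); 
A=np.c_[P[:,:2],np.ones(len(P))]; print(np.linalg.lstsq(A,P[:,2],rcond=None)[0]); print(np.percentile(P[:,2],[5,50,95]))
E
```

```text
t 4.15 at [0.4747 0.2851 0.1283] yaw 158.02 tilt 0.07 shift [ -8.78 -10.35  -0.07] turn -4.73 mm 339.4
[ 0.28310143 -0.01302469 -0.67346157] 0.058460654664880235 38.029298186302185
18889 (array([3., 0.]), array([101.5,  54. ]), -0.0)
[0.01807976 0.00247961 0.01004002]
[0.00892805 0.00988701 0.01107005]
```

View pics/w2.png

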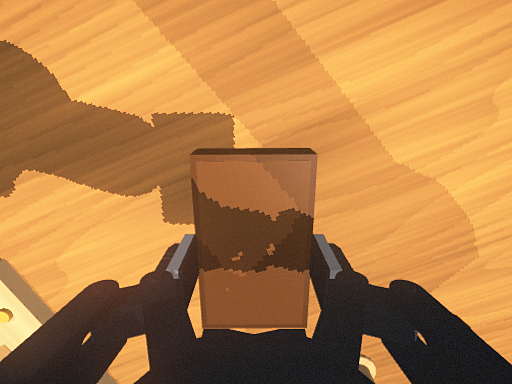

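The plug is held level and centred between the pads, at rows 150–330 and columns 190–318. Next I move beyond the board so the wrist camera sees the dowels past the plug.

```bash
python3 - <<'E'
from h import *
go(.67,-.037,.33,186.4)
E
```

```text
t 4.2 at [0.4744 0.285  0.1277] yaw 158.02 tilt 0.15 shift [-12.06  -9.03  -8.1 ] turn -4.73 mm 427.6
```

Request:
{"op": "drive_tool", "data": {
  "rows": [
    [-0.6,-0.4,-1.0,0],
    [-1.6,-1.2,-1.9,0],
    [-2.6,-1.9,-2.8,0],
    [-3.6,-2.7,-3.6,0],
    [-4.7,-3.5,-4.3,0],
    [-5.8,-4.3,-5.0,0],
    [-6.9,-5.2,-5.6,0],
    [-8.0,-6.0,-6.2,0]
  ]
}}

```text
clock: 4.87
position: [0.6047, 0.0697, 0.2829]
ee_rot: [-0.002, 0.191, 0.982, -0.0]
contact_force: [1.2, 0.6, -1.0]
width: 0.0589
gripper_force: 38.4
```

Request:
{"op": "drive_tool", "data": {
  "rows": [
    [-1.0,-0.8,-0.6,-0.8],
    [-2.0,-1.5,-1.2,-1.6],
    [-3.0,-2.2,-1.6,-2.4],
    [-3.7,-2.7,-1.8,-3.2],
    [-4.0,-3.0,-1.9,-4.0],
    [-4.0,-3.0,-1.9,-4.73],
    [-4.0,-3.0,-1.9,-4.73],
    [-4.0,-3.0,-1.9,-4.73]
  ]
}}

```text
clock: 5.53
position: [0.6691, -0.0355, 0.3293]
ee_rot: [-0.002, -0.055, 0.999, 0.0]
contact_force: [0.7, 0.6, -1.1]
width: 0.0588
gripper_force: 38.4
```

Request:
{"op": "drive_tool", "data": {
  "rows": [
    [0,0,0,0],
    [0,0,0,0],
    [0,0,0,0],
    [0,0,0,0],
    [0,0,0,0],
    [0,0,0,0],
    [0,0,0,0],
    [0,0,0,0]
  ]
}}

```text
clock: 6.2
position: [0.6694, -0.0355, 0.3314]
ee_rot: [0.0, -0.056, 0.998, -0.0]
contact_force: [0.3, 0.3, -1.2]
width: 0.0586
gripper_force: 38.4
```

```bash
python3 - <<'E'
from h import *
from rig import eyes,get_state
go(.67,-.037,.33,186.4)
s=get_state(); print(s['qpos'])
c=eyes.camera_info('wrist'); p,d=eyes.get_image('wrist'); cv2.imwrite('pics/w3.png',cv2.resize(p[:,:,::-1],(768,576)))
np.savez('w3.npz',p=p,d=d,**c,pos=s['position'],ee_rot=s['ee_rot'])
pos,R,a=pose(s); W=cloud(d,c); L=(W-pos)@R
m=(abs(L[...,1])<.027)&(abs(L[...,0])<.07)&(L[...,2]>.006)&(L[...,2]<.0135)&(d>0)
P=L[m]; A=np.c_[P[:,:2],np.ones(len(P))]; k=np.linalg.lstsq(A,P[:,2],rcond=None)[0]
P=P[abs(P[:,2]-A@k)<.0012]; print('plug in hand',k,rect(P),P.min(0),P.max(0))
m=(np.linalg.norm(W[...,:2]-[.581,-.037],axis=-1)<.17)&(L[...,2]>.1)&(d>0)
z=W[...,2]; print('face z',np.median(z[m&(z>.012)&(z<.024)]))
for lo,hi in((.012,.024),(.025,.035),(.045,.07)):
    q=(m&(z>lo)&(z<hi)).astype(np.uint8); n,l,st,_=cv2.connectedComponentsWithStats(q)
    for i in range(1,n):
        if st[i,4]>3: P=W[l==i]; print(lo,st[i,:5],P.mean(0).round(4),rect(P))
E
```

```text
t 6.2 at [ 0.6694 -0.0355  0.3314] yaw -173.6 tilt 0.01 shift [-0.02 -0.06  0.06] turn -0.0 mm 2.2
[-1.56606015e-01  3.97067079e-01  1.13396748e+00 -9.35699006e-05
  1.61036996e+00 -1.83902097e+00]
plug in hand [-0.00046492  0.00291614  0.00993647] (array([3., 0.]), array([101.1,  54. ]), 0.0) [-0.04757217 -0.02699527  0.00865203] [0.05355689 0.02699912 0.01121186]
face z 0.018439576073711158
0.012 [  200     0   120   149 16372] [ 0.5528 -0.0403  0.0185] (array([559.9, -39.7]), array([197.5, 160.1]), 6.4)
0.025 [214  33   7   5  14] [ 0.5131 -0.1016  0.0299] (array([ 512.7, -102.2]), array([9. , 2.9]), -63.3)
0.025 [257  69   6   6  28] [ 0.5511 -0.0406  0.0281] (array([551.2, -40.6]), array([6.9, 6.6]), -40.2)
0.025 [257 114   5   5  22] [ 0.6103 -0.0342  0.0284] (array([610.3, -34.3]), array([5.9, 5.7]), -83.7)
0.025 [295 146   4   2   5] [0.6478 0.0266 0.0274] (array([647.7,  26.7]), array([4.6, 0.6]), -62.1)
0.045 [210  24   9  10  67] [ 0.5107 -0.1029  0.0547] (array([ 510.2, -103.5]), array([9.4, 9. ]), -74.2)
```

View pics/w3.png

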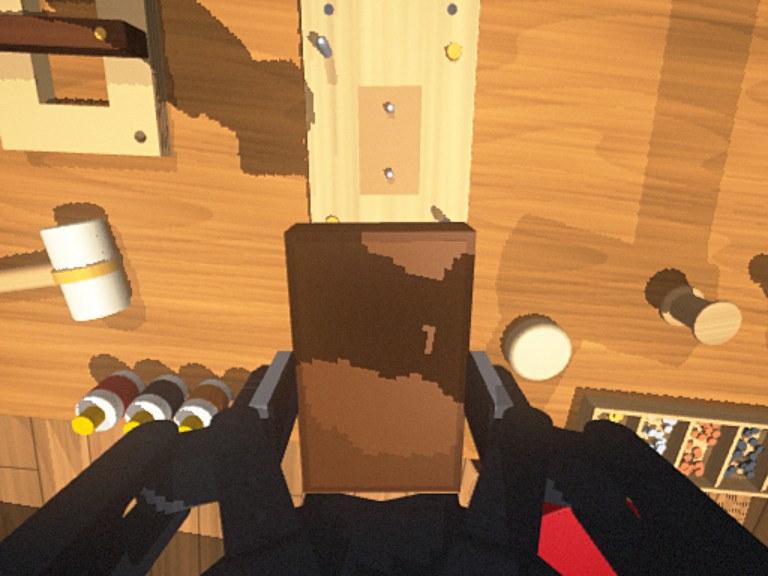

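The wrist picture shows the short dowels at about (389,107) and (389,174), one tall dowel at (322,45), and the plug in hand centred at column 381.

```bash
python3 - <<'E'
from h import *
go(.5839,-.0369,.065,186.3)
E
```

```text
t 6.25 at [ 0.6694 -0.0355  0.3314] yaw -173.61 tilt 0.01 shift [ 3.41  0.33 10.66] turn 0.02 mm 279.8
```

Request:
{"op": "drive_tool", "data": {
  "rows": [
    [1.0,0.1,1.2,0],
    [2.2,0.2,2.5,0],
    [3.41,0.33,3.9,0],
    [3.41,0.33,5.4,0],
    [3.41,0.33,7.0,0],
    [3.41,0.33,8.5,0],
    [3.41,0.33,9.6,0.02],
    [3.41,0.33,10.4,0.02]
  ]
}}

```text
clock: 6.92
position: [0.582, -0.0366, 0.0685]
ee_rot: [-0.002, -0.055, 0.999, 0.0]
contact_force: [-0.7, -0.2, -0.7]
width: 0.0584
gripper_force: 38.4
```

Request:
{"op": "drive_tool", "data": {
  "rows": [
    [0,0,0.26,0],
    [0,0,0.26,0],
    [0,0,0.26,0],
    [0,0,0.26,0],
    [0,0,0.26,0],
    [0,0,0.26,0],
    [0,0,0.26,0],
    [0,0,0.26,0]
  ]
}}

```text
clock: 7.58
position: [0.5841, -0.0369, 0.0655]
ee_rot: [0.001, -0.055, 0.998, -0.0]
contact_force: [-0.3, 0.0, -1.1]
width: 0.0588
gripper_force: 38.4
```

```bash
python3 - <<'E'
from h import *
from rig import eyes,get_state
go(.5839,-.0369,.048,186.3)
s=get_state(); print(s['contact_force'])
# plug in the fixed cameras
for n in('top','scene'):
    c=eyes.camera_info(n); p,d=eyes.get_image(n); W=cloud(d,c)
    z=W[...,2]; m=(np.linalg.norm(W[...,:2]-[.581,-.037],axis=-1)<.07)&(z>.045)&(z<.063)
    q=m&(p.max(-1)<150)
    print(n,m.sum(),q.sum(),W[m].mean(0),rect(W[m]) if m.any() else '', rect(W[q]) if q.sum()>5 else '')
    cv2.imwrite(f'pics/{n}4.png',cv2.resize(p[90:290,130:400,::-1],None,fx=2.9,fy=2.9))
E
```

```text
t 7.58 at [ 0.5841 -0.0369  0.0655] yaw -173.72 tilt 0.07 shift [0.01 0.   0.7 ] turn -0.0 mm 17.5
[-0.3347515   0.04819876 -1.1284368 ]
top 120 119 [ 0.54959225 -0.03055122  0.05399809] (array([550. , -31.2]), array([50.9, 40.8]), -89.0) (array([550.2, -31.2]), array([50.9, 40.5]), -89.0)
scene 389 377 [ 0.59894261 -0.03360808  0.05519829] (array([586.1, -37.8]), array([96.5, 82.2]), 9.2) (array([586.1, -37.8]), array([96.5, 82.2]), 9.2)
```

View pics/scene4.png

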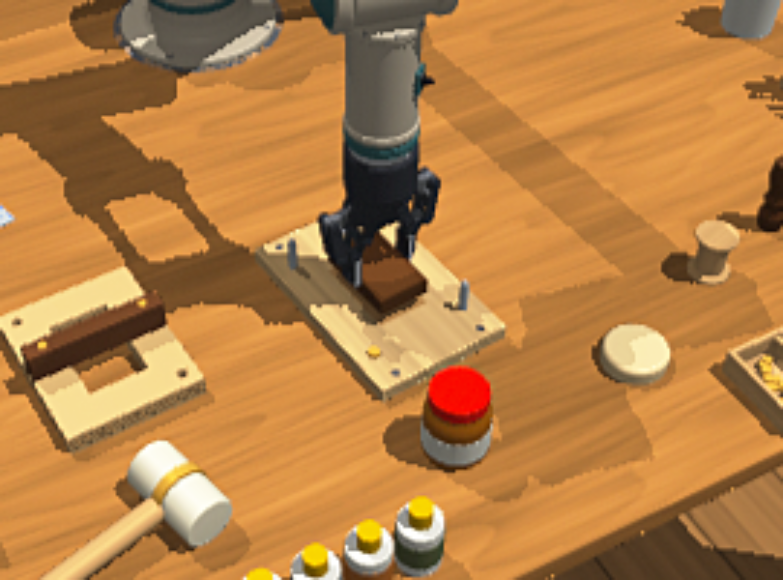

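The plug hangs level over the middle of the board, at (385,275) in the crop. Lowering it slowly.

Request:
{"op": "drive_tool", "data": {
  "rows": [
    [0,0,0.1,0],
    [0,0,0.2,0],
    [0,0,0.3,0],
    [0,0,0.4,0],
    [0,0,0.5,0],
    [0,0,0.6,0],
    [0,0,0.65,0],
    [0,0,0.65,0]
  ]
}}

```text
clock: 8.35
position: [0.5837, -0.0368, 0.0486]
ee_rot: [-0.0, -0.055, 0.999, 0.0]
contact_force: [-0.9, 0.7, 1.7]
width: 0.0585
gripper_force: 38.6
```

Request:
{"op": "drive_tool", "data": {
  "rows": [
    [0,0,0.05,0],
    [0,0,0.08,0],
    [0,0,0.08,0],
    [0,0,0.08,0],
    [0,0,0.08,0],
    [0,0,0.08,0],
    [0,0,0.08,0],
    [0,0,0.08,0]
  ]
}}

```text
clock: 9.02
position: [0.5837, -0.0368, 0.0485]
ee_rot: [0.0, -0.055, 0.998, -0.0]
contact_force: [-4.3, -0.8, 13.7]
width: 0.0586
gripper_force: 39.8
```

Request:
{"op": "drive_tool", "data": {
  "rows": [
    [0,0,-0.05,0],
    [0,0,-0.05,0],
    [0,0,-0.05,0],
    [0,0,-0.05,0],
    [0,0,-0.05,0],
    [0,0,-0.05,0],
    [0,0,-0.05,0],
    [0,0,-0.05,0]
  ],
  "grip": 85
}}

```text
clock: 9.68
position: [0.5838, -0.0368, 0.0476]
ee_rot: [-0.0, -0.055, 0.998, -0.0]
contact_force: [0.7, 0.6, -0.6]
width: 0.0846
gripper_force: 0.0
```

Request:
{"op": "drive_tool", "data": {
  "rows": [
    [0,0,-0.4,0],
    [0,0,-1.2,0],
    [0,0,-2.4,0],
    [0,0,-3.6,0],
    [0,0,-4.8,0],
    [0,0,-6.0,0],
    [0,0,-6.0,0],
    [0,0,-6.0,0]
  ]
}}

```text
clock: 10.35
position: [0.585, -0.037, 0.2008]
ee_rot: [0.003, -0.055, 0.998, -0.001]
contact_force: [-0.2, 1.1, -0.1]
width: 0.0851
gripper_force: 0.0
```

```bash
python3 - <<'E'
from h import *
from rig import eyes,get_state
c=eyes.camera_info('wrist'); p,d=eyes.get_image('wrist'); W=cloud(d,c); z=W[...,2]
np.savez('w5.npz',p=p,d=d,**c)
m=(np.linalg.norm(W[...,:2]-[.581,-.037],axis=-1)<.17)
face=np.median(z[m&(z>.012)&(z<.024)]); print('face',face)
q=m&(abs(z-face-.02)<.006)&(np.linalg.norm(W[...,:2]-[.581,-.037],axis=-1)<.07)
P=W[q]; A=np.c_[P[:,:2]-P[:,:2].mean(0),np.ones(len(P))]; print('plug',np.linalg.lstsq(A,P[:,2]-face,rcond=None)[0],rect(P))
q=(m&(z>.048)&(z<.062)).astype(np.uint8); n,l,st,_=cv2.connectedComponentsWithStats(q)
for i in range(1,n):
    if st[i,4]>8: P=W[l==i]; print(st[i],P.mean(0).round(4),rect(P))
cv2.imwrite('pics/w5.png',p[:,:,::-1])
go(.5295,-.3366,.2,93.9)
E
```

```text
face 0.018481459655360633
plug [ 0.00068259 -0.00013256  0.02024004] (array([581. , -37.2]), array([100.6,  60.1]), 6.6)
[184  90  13  11 110] [ 0.5093 -0.1025  0.0556] (array([ 509.4, -103.4]), array([10. ,  8.5]), -83.6)
[304 244  10  10  83] [0.6495 0.0284 0.0545] (array([650.4,  28.8]), array([9.6, 8. ]), -71.7)
t 10.4 at [ 0.5838 -0.0368  0.1989] yaw -173.72 tilt 0.1 shift [  3.47 -11.68  -0.04] turn 15.4 mm 304.7
```

View pics/w5.png

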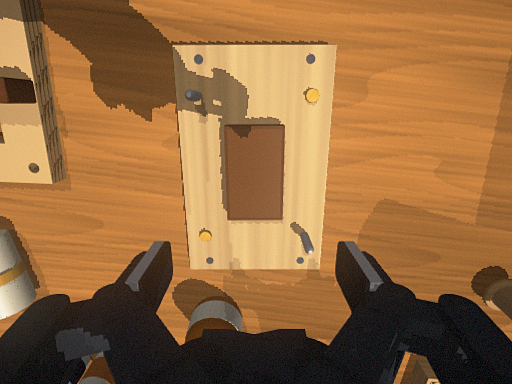

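The plug is flat on its dowels: its top is 20.2 mm above the face, at (255,172), square with the board. Now the frame.

Request:
{"op": "drive_tool", "data": {
  "rows": [
    [0.2,-0.7,0,0.8],
    [0.4,-1.5,0,1.8],
    [0.7,-2.3,0,2.8],
    [1.0,-3.2,0,3.8],
    [1.2,-4.2,0,4.8],
    [1.5,-5.2,0,5.8],
    [1.8,-6.2,0,6.8],
    [2.1,-7.2,0,7.7]
  ]
}}

```text
clock: 11.07
position: [0.5499, -0.2221, 0.1959]
ee_rot: [-0.002, 0.344, 0.939, 0.0]
contact_force: [0.1, -0.1, -0.4]
width: 0.0848
gripper_force: 0.0
```

```bash
python3 - <<'E'
from h import *
go(.5295,-.3366,.22,93.9)
E
```

```text
t 11.07 at [ 0.5499 -0.2221  0.1959] yaw 139.79 tilt 0.22 shift [-2.33 -4.03 -0.97] turn 7.65 mm 118.8
```

Request:
{"op": "drive_tool", "data": {
  "rows": [
    [-0.4,-0.7,-0.2,1.0],
    [-0.9,-1.5,-0.4,2.1],
    [-1.4,-2.4,-0.6,3.2],
    [-1.9,-3.3,-0.8,4.3],
    [-2.3,-4.0,-0.9,5.4],
    [-2.3,-4.0,-0.9,6.6],
    [-2.3,-4.0,-0.9,7.65],
    [-2.3,-4.0,-0.9,7.65]
  ]
}}

```text
clock: 11.73
position: [0.5302, -0.3351, 0.2183]
ee_rot: [-0.002, 0.682, 0.731, -0.0]
contact_force: [-0.1, 0.2, 0.6]
width: 0.0851
gripper_force: 0.0
```

Request:
{"op": "drive_tool", "data": {
  "rows": [
    [0,0,0,0],
    [0,0,0,0],
    [0,0,0,0],
    [0,0,0,0],
    [0,0,0,0],
    [0,0,0,0],
    [0,0,0,0],
    [0,0,0,0]
  ]
}}

```text
clock: 12.4
position: [0.5313, -0.335, 0.2204]
ee_rot: [0.0, 0.681, 0.733, -0.0]
contact_force: [0.1, 0.5, 0.4]
width: 0.085
gripper_force: 0.0
```

```bash
python3 - <<'E'
from h import *
from rig import eyes,get_state
c=eyes.camera_info('wrist'); p,d=eyes.get_image('wrist'); W=cloud(d,c); z=W[...,2]
np.savez('w6.npz',p=p,d=d,**c)
m=(np.linalg.norm(W[...,:2]-[.5295,-.3366],axis=-1)<.135)&(d>0)
b=np.median(z[m&(abs(z)<.008)]); print('bench',b)
for lo,hi in((.018,.031),(.052,.068)):
    q=(m&(z>lo+b)&(z<hi+b)).astype(np.uint8); n,l,st,_=cv2.connectedComponentsWithStats(q)
    for i in range(1,n):
        if st[i,4]>60: P=W[l==i]; print(lo,st[i],np.median(P[:,2]).round(4),rect(P))
    print('all',rect(W[q>0]))
go(.5295,-.3366,.05,93.9)
E
```

```text
bench 0.000478108035693602
0.018 [ 163  106   78  128 7285] 0.0244 (array([ 474.1, -341. ]), array([150.6,  82.6]), -86.0)
0.018 [ 261  107   79  127 7224] 0.0245 (array([ 581.3, -333.6]), array([149.3,  84.4]), -85.8)
all (array([ 528. , -337.1]), array([190.9, 150.4]), 4.1)
0.052 [ 240  107   22  141 2969] 0.0604 (array([ 528. , -337.1]), array([149.4,  22. ]), -86.3)
all (array([ 528. , -337.1]), array([149.4,  22. ]), -86.3)
t 12.45 at [ 0.5312 -0.335   0.2204] yaw 94.19 tilt 0.01 shift [-0.06 -0.07  6.81] turn 0.05 mm 170.4
```

Request:
{"op": "drive_tool", "data": {
  "rows": [
    [0,-0.05,1.0,0.05],
    [-0.07,-0.12,2.2,0.05],
    [-0.07,-0.12,3.5,0.05],
    [-0.07,-0.12,4.8,0.05],
    [-0.07,-0.12,5.8,0.05],
    [-0.07,-0.12,6.5,0.05],
    [-0.07,-0.12,6.82,0.05],
    [-0.07,-0.12,6.82,0.05]
  ]
}}

```text
clock: 13.12
position: [0.5273, -0.3363, 0.0478]
ee_rot: [-0.002, 0.683, 0.731, -0.0]
contact_force: [-1.0, -0.1, -0.3]
width: 0.0847
gripper_force: 0.0
```

Request:
{"op": "drive_tool", "data": {
  "rows": [
    [0,0,0,0],
    [0,0,0,0],
    [0,0,0,0],
    [0,0,0,0],
    [0,0,0,0],
    [0,0,0,0],
    [0,0,0,0],
    [0,0,0,0]
  ],
  "grip": 10,
  "newtons": 90
}}

```text
clock: 13.78
position: [0.5288, -0.3375, 0.051]
ee_rot: [0.001, 0.683, 0.731, -0.0]
contact_force: [-0.6, 0.3, 5.9]
width: 0.0209
gripper_force: 89.8
```

Request:
{"op": "drive_tool", "data": {
  "rows": [
    [0,0,0,0],
    [0,0,0,0],
    [0,0,0,0],
    [0,0,0,0],
    [0,0,0,0],
    [0,0,0,0],
    [0,0,0,0],
    [0,0,0,0]
  ]
}}

```text
clock: 14.45
position: [0.5288, -0.3375, 0.0511]
ee_rot: [0.001, 0.683, 0.731, -0.0]
contact_force: [-0.5, 0.5, 5.9]
width: 0.0209
gripper_force: 89.8
```

Request:
{"op": "drive_tool", "data": {
  "rows": [
    [0,0,-0.3,0],
    [0,0,-1.0,0],
    [0,0,-1.8,0],
    [0,0,-2.8,0],
    [0,0,-3.8,0],
    [0,0,-4.8,0],
    [0,0,-5.6,0],
    [0,0,-6.0,0]
  ]
}}

```text
clock: 15.12
position: [0.5289, -0.3374, 0.2024]
ee_rot: [0.002, 0.683, 0.731, 0.0]
contact_force: [0.6, 0.7, -2.7]
width: 0.0205
gripper_force: 88.6
```

Request:
{"op": "drive_tool", "data": {
  "rows": [
    [0,0,0,0],
    [0,0,0,0],
    [0,0,0,0],
    [0,0,0,0],
    [0,0,0,0],
    [0,0,0,0],
    [0,0,0,0],
    [0,0,0,0]
  ]
}}

```text
clock: 15.78
position: [0.5283, -0.337, 0.1994]
ee_rot: [-0.0, 0.683, 0.731, -0.0]
contact_force: [0.6, 0.4, -3.9]
width: 0.0208
gripper_force: 88.6
```

```bash
cat > hold.py <<'E'
from h import *
from rig import eyes,get_state
def held(nm):
    s=get_state(); c=eyes.camera_info('wrist'); p,d=eyes.get_image('wrist'); pos,R,a=pose(s); W=cloud(d,c); L=(W-pos)@R
    np.savez(nm+'.npz',p=p,d=d,**c,pos=pos,Rt=R); cv2.imwrite(f'pics/{nm}.png',p[:,:,::-1])
    for off,nn in((.027,'top'),(-.009,'bar')):
        m=(abs(L[...,0])<.09)&(abs(L[...,1])<.11)&(abs(L[...,2]-off)<.008)&(d>0)
        if nn=='bar': m&=abs(L[...,1])<.02
        P=L[m]; A=np.c_[P[:,:2],np.ones(len(P))]; k=np.linalg.lstsq(A,P[:,2],rcond=None)[0]
        for _ in range(3):
            g=abs(P[:,2]-A@k)<.0025; k=np.linalg.lstsq(A[g],P[g,2],rcond=None)[0]
        P=P[g]; print(nn,m.sum(),g.sum(),'plane',k.round(4),rect(P),'min',P.min(0).round(4),'max',P.max(0).round(4))
    return s
E
python3 - <<'E'
from hold import *
s=held('w7'); print(s['contact_force'],s['moment'])
go(.581,-.0372,.2,96.4)
E
```

```text
top 41205 40087 plane [-0.0004 -0.0003  0.0267] (array([ 0.2, -0.5]), array([191.7, 150.5]), -89.9) min [-0.0752 -0.0964  0.0242] max [0.0752 0.0955 0.0292]
bar 12425 11570 plane [ 0.0002 -0.0013 -0.0093] (array([22.1, -2.1]), array([107.5,  39.4]), -8.3) min [-0.0321 -0.0199 -0.0118] max [ 0.0754  0.0199 -0.0068]
[ 0.61185477  0.42147898 -3.89063664] [ 0.00592757  0.08956805 -0.0115311 ]
t 15.83 at [ 0.5283 -0.337   0.1996] yaw 93.87 tilt 0.02 shift [11.82  2.91 -0.02] turn -0.42 mm 304.4
```

View pics/w7.png

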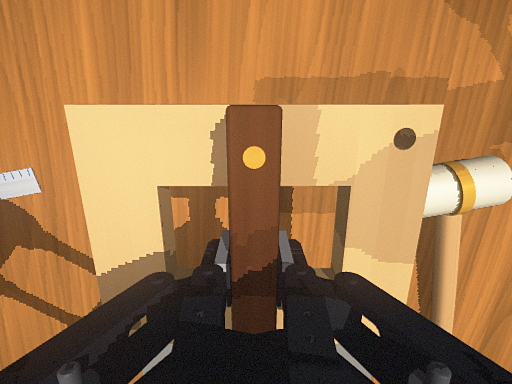

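The frame hangs level and centred in the hand, with its hole at (404,139). Moving over the board.

Request:
{"op": "drive_tool", "data": {
  "rows": [
    [0.8,0.2,0,0],
    [1.8,0.4,0,-0.1],
    [2.9,0.7,0,-0.2],
    [4.1,1.0,0,-0.3],
    [5.3,1.3,0,-0.41],
    [6.5,1.6,0,-0.41],
    [7.7,1.9,0,-0.41],
    [8.8,2.2,0,-0.41]
  ]
}}

```text
clock: 16.5
position: [0.5683, -0.112, 0.2]
ee_rot: [0.0, 0.667, 0.745, 0.0]
contact_force: [0.6, 0.5, -3.6]
width: 0.0208
gripper_force: 88.5
```

```bash
python3 - <<'E'
from h import *
go(.5814,-.0373,.13,96.35)
E
```

```text
t 16.5 at [ 0.5683 -0.112   0.2   ] yaw 96.34 tilt 0.02 shift [2.91 0.85 2.8 ] turn -0.0 mm 103.2
```

Request:
{"op": "drive_tool", "data": {
  "rows": [
    [0.8,0.2,0.4,0],
    [1.6,0.45,0.9,0],
    [2.3,0.7,1.4,0],
    [2.94,0.86,1.9,0],
    [2.94,0.86,2.4,0],
    [2.94,0.86,2.8,0],
    [2.94,0.86,2.8,0],
    [2.94,0.86,2.8,0]
  ]
}}

```text
clock: 17.17
position: [0.5814, -0.0388, 0.1295]
ee_rot: [-0.0, 0.667, 0.745, -0.0]
contact_force: [0.5, -0.2, -3.2]
width: 0.0208
gripper_force: 88.4
```

Request:
{"op": "drive_tool", "data": {
  "rows": [
    [0,0,0,0],
    [0,0,0,0],
    [0,0,0,0],
    [0,0,0,0],
    [0,0,0,0],
    [0,0,0,0],
    [0,0,0,0],
    [0,0,0,0]
  ]
}}

```text
clock: 17.83
position: [0.5816, -0.0384, 0.1298]
ee_rot: [0.0, 0.667, 0.745, -0.0]
contact_force: [-0.3, -0.0, -4.0]
width: 0.0207
gripper_force: 88.4
```

```bash
python3 - <<'E'
from hold import *
s=held('w8'); go(.5814,-.0373,.112,96.35)
c=eyes.camera_info('scene'); p,d=eyes.get_image('scene'); cv2.imwrite('pics/s8.png',cv2.resize(p[120:260,170:360,::-1],None,fx=4,fy=4)); np.savez('s8.npz',p=p,d=d,**c)
W=cloud(d,c);z=W[...,2]; m=(np.linalg.norm(W[...,:2]-[.581,-.037],axis=-1)<.13)&(abs(z-.103)<.007); print('scene frame',m.sum(),rect(W[m]))
c=eyes.camera_info('top'); p,d=eyes.get_image('top')
W=cloud(d,c);z=W[...,2]; m=(np.linalg.norm(W[...,:2]-[.581,-.037],axis=-1)<.13)&(abs(z-.103)<.007); print('top frame',m.sum(),rect(W[m]))
E
```

```text
top 41209 40095 plane [-0.0004 -0.0005  0.0267] (array([ 0.3, -0.7]), array([191.8, 150.1]), -89.9) min [-0.0748 -0.0966  0.0242] max [0.0752 0.0952 0.0292]
bar 12450 11575 plane [ 0.0006 -0.0008 -0.0093] (array([22.1, -2.1]), array([107.5,  39.3]), -8.4) min [-0.0318 -0.0198 -0.0118] max [ 0.0754  0.02   -0.0067]
t 17.88 at [ 0.5816 -0.0384  0.1298] yaw 96.34 tilt 0.01 shift [ 0.04 -0.    0.71] turn -0.0 mm 17.8
scene frame 1366 (array([583. , -38.2]), array([194.7, 155.1]), 6.9)
top frame 684 (array([558.9, -40.3]), array([150.1, 143.9]), -83.9)
```

View pics/s8.png

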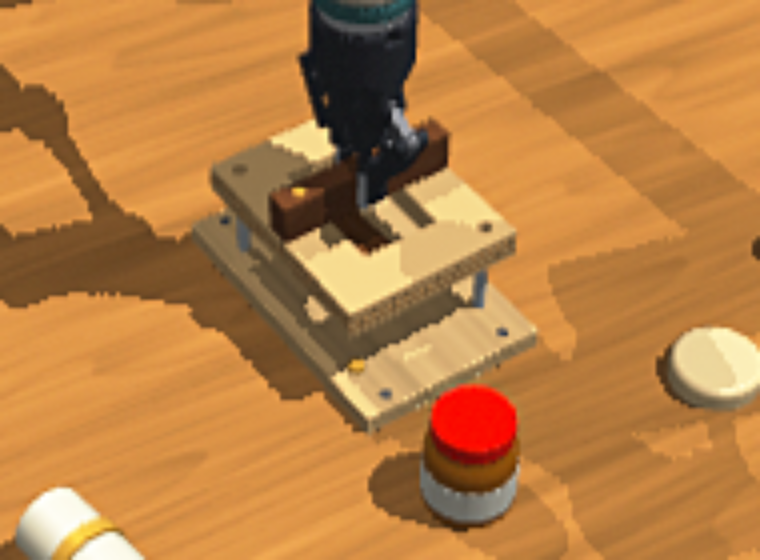

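The crop shows the frame level above both tall dowels, square with the board and with its holes over them (240,170 and 485,228). Now I correct 1 mm sideways and go down to the dowel tips.

Request:
{"op": "drive_tool", "data": {
  "rows": [
    [0.02,0,0.2,0],
    [0.04,0,0.4,0],
    [0.04,0,0.6,0],
    [0.04,0,0.7,0],
    [0.04,0,0.7,0],
    [0.04,0,0.7,0],
    [0.04,0,0.7,0],
    [0.04,0,0.7,0]
  ]
}}

```text
clock: 18.65
position: [0.5817, -0.0375, 0.1125]
ee_rot: [0.0, 0.667, 0.745, 0.0]
contact_force: [0.2, 0.7, -3.6]
width: 0.0208
gripper_force: 88.6
```

Request:
{"op": "drive_tool", "data": {
  "rows": [
    [0,0,0.05,0],
    [0,0,0.1,0],
    [0,0,0.16,0],
    [0,0,0.22,0],
    [0,0,0.28,0],
    [0,0,0.34,0],
    [0,0,0.4,0],
    [0,0,0.4,0]
  ]
}}

```text
clock: 19.32
position: [0.5812, -0.0374, 0.1019]
ee_rot: [-0.0, 0.667, 0.745, -0.0]
contact_force: [-0.1, -0.6, -3.7]
width: 0.021
gripper_force: 88.6
```

```bash
python3 - <<'E'
from h import *
go(.5814,-.0373,.07,96.35)
from rig import get_state
s=get_state(); print(s['contact_force'],s['moment'])
E
```

```text
t 19.32 at [ 0.5812 -0.0374  0.1019] yaw 96.33 tilt 0.05 shift [0.   0.01 1.27] turn -0.0 mm 31.9
[-0.12832746 -0.59236974 -3.7456068 ] [-0.00106348 -0.03501125 -0.00643446]
```

No force, and 7 mm past the tips: both holes are on their dowels.

Request:
{"op": "drive_tool", "data": {
  "rows": [
    [0,0,0.12,0],
    [0,0,0.26,0],
    [0,0,0.4,0],
    [0,0,0.54,0],
    [0,0,0.68,0],
    [0,0,0.82,0],
    [0,0,0.95,0],
    [0,0,1.0,0]
  ]
}}

```text
clock: 19.98
position: [0.5813, -0.0374, 0.0766]
ee_rot: [-0.0, 0.667, 0.745, -0.0]
contact_force: [-0.8, -0.3, -3.2]
width: 0.0208
gripper_force: 88.7
```

Request:
{"op": "drive_tool", "data": {
  "rows": [
    [0,0,0.05,0],
    [0,0,0.1,0],
    [0,0,0.15,0],
    [0,0,0.2,0],
    [0,0,0.2,0],
    [0,0,0.2,0],
    [0,0,0.2,0],
    [0,0,0.2,0]
  ]
}}

```text
clock: 20.65
position: [0.5813, -0.0374, 0.0728]
ee_rot: [0.0, 0.667, 0.745, -0.0]
contact_force: [-3.1, 1.0, 5.1]
width: 0.0205
gripper_force: 89.8
```

Request:
{"op": "drive_tool", "data": {
  "rows": [
    [0,0,0.03,0],
    [0,0,0.06,0],
    [0,0,0.09,0],
    [0,0,0.12,0],
    [0,0,0.12,0],
    [0,0,0.12,0],
    [0,0,0.12,0],
    [0,0,0.12,0]
  ]
}}

```text
clock: 21.32
position: [0.5814, -0.0374, 0.0701]
ee_rot: [0.0, 0.667, 0.745, -0.0]
contact_force: [-4.5, 0.3, 7.0]
width: 0.0207
gripper_force: 90.2
```

Request:
{"op": "drive_tool", "data": {
  "rows": [
    [0,0,0.02,0],
    [0,0,0.04,0],
    [0,0,0.06,0],
    [0,0,0.06,0],
    [0,0,0.06,0],
    [0,0,0.06,0],
    [0,0,0.06,0],
    [0,0,0.06,0]
  ]
}}

```text
clock: 21.98
position: [0.5813, -0.0374, 0.0691]
ee_rot: [0.0, 0.667, 0.745, 0.0]
contact_force: [-6.4, 1.0, 10.0]
width: 0.0206
gripper_force: 90.6
```

Request:
{"op": "drive_tool", "data": {
  "rows": [
    [0,-0.01,0.02,0],
    [0,-0.02,0.04,0],
    [0,-0.02,0.05,0],
    [0,-0.02,0.05,0],
    [0,-0.02,0.05,0],
    [0,-0.02,0.05,0],
    [0,-0.02,0.05,0],
    [0,-0.02,0.05,0]
  ]
}}

```text
clock: 22.65
position: [0.5813, -0.0374, 0.069]
ee_rot: [0.001, 0.667, 0.745, 0.0]
contact_force: [-6.1, 0.9, 17.4]
width: 0.0209
gripper_force: 91.5
```

```bash
python3 - <<'E'
from hold import *
s=held('w9'); print(s['contact_force'],s['moment']); go(.5814,-.0373,.069,96.35)
d=np.load('w9.npz'); W=cloud(d['d'],d); z=W[...,2]
r=np.linalg.norm(W[...,:2]-[.581,-.037],axis=-1)
bench=np.median(z[(r>.13)&(r<.3)&(abs(z)<.006)]); f=z[(r<.12)&(abs(z-.042)<.004)]; print('bench',bench,'frame top above bench',np.median(f)-bench)
for q in('scene','top'):
    c=eyes.camera_info(q); p,dd=eyes.get_image(q); W=cloud(dd,c); z=W[...,2]; r=np.linalg.norm(W[...,:2]-[.581,-.037],axis=-1)
    m=(r<.13)&(abs(z-.042)<.006); P=W[m]; A=np.c_[P[:,:2]-P[:,:2].mean(0),np.ones(len(P))]
    print(q,rect(P),np.linalg.lstsq(A,P[:,2],rcond=None)[0].round(4), np.median(z[(r>.14)&(r<.2)&(abs(z)<.006)]))
E
```

```text
top 49496 40128 plane [-0.0002  0.0006  0.0266] (array([ 0.2, -0.4]), array([191.6, 150. ]), 90.0) min [-0.0748 -0.0962  0.0242] max [0.0752 0.0954 0.0293]
bar 12461 11586 plane [ 0.0009 -0.0003 -0.0093] (array([21.8, -2.1]), array([108.2,  39.4]), -8.3) min [-0.0326 -0.0199 -0.0118] max [ 0.0754  0.0199 -0.0068]
[-6.07829159  0.9375488  17.40237036] [0.10584691 1.29847168 0.03218425]
t 22.7 at [ 0.5813 -0.0373  0.0691] yaw 96.34 tilt 0.1 shift [0. 0. 0.] turn -0.0 mm 0.1
bench 0.0004156849536699006 frame top above bench 0.04184441745946147
scene (array([582.9, -36.9]), array([195.8, 154.1]), 7.0) [0.0002 0.0008 0.042 ] 0.0008212258430505283
top (array([556.7, -39.3]), array([156.6, 132.4]), -87.8) [ 0.0106 -0.0025  0.0413] -0.000864453563283014
```

Request:
{"op": "drive_tool", "data": {
  "rows": [
    [0,0,0.01,0],
    [0,0,0.01,0],
    [0,0,0.01,0],
    [0,0,0.01,0],
    [0,0,0.01,0],
    [0,0,0.01,0],
    [0,0,0.01,0],
    [0,0,0.01,0]
  ]
}}

```text
clock: 23.47
position: [0.5813, -0.0373, 0.069]
ee_rot: [0.001, 0.667, 0.745, 0.0]
contact_force: [-7.0, 1.3, 18.4]
width: 0.0209
gripper_force: 91.7
```

```bash
python3 -c "
from rig import order
print(order.sign_off())"
```

```text
the job is handed in; nothing more can be done
None
```

The plug is seated flat on its two short dowels, and the frame is shut flat on the board over it, with the bar held still under about 18 N; the job is handed in at 23.5 s (no verdict came back).

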